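# Hold a tube block square in a jig's corner

### The arm

A 6-joint arm with a two-finger parallel gripper is mounted at the origin on a cart in front of the work surface, level with it; the furniture and walls round the work are solid. World frame = base frame: x ahead of the robot, y to its left, z up, the work surface at z = 0. Lengths are in mm, angles in degrees, forces in N, time in s.
With the tool pointing down it reaches from about 325 to 900 mm from the base axis. Payload 3.5 kg.
Tool frame: the origin (TCP) lies at the very end of the fingers, on their centre line; the grasp point (between the pads) lies 19 mm behind it (env.tcp_to_grasp is the distance from the TCP to the grasp point, in mm); z points along the fingers, y is the line along which they close (so a half turn about z gives the same grasp; the last joint's range is limited). The gripper opens to 85 mm and grips with 20 to 120 N. Pads are 22 mm wide; open, the fingers measure 114 mm over their backs; the gripper's body (76 mm by 85 mm) begins 54 mm behind the grasp point. The pads swing forward as they close: fully open they stand 13 mm farther back than shut.
Start: joints at [-73.476, 15.837, -1.513, 72.651, 0, 84.076], TCP at [238.646, -577.642, 231.313] pointing down, gripper open.
Joint ranges: [-178.77, 178.77], [-48.84, 107.48], [-61.69, 71.31], [-111.58, 123.2], [-90, 87.43], [-180, 180]. Speed limits (degrees/s): [147.25, 147.25, 180, 180, 180, 180].

### API

Orientations are given as a 3x3 rotation matrix whose columns are the frame's x, y, z axes.
In Python, from plant import env gives the robot as it stands.
- The arm moves only by the tool carry_out, never from a script. Its argument "commands" is a list of rows, each an object with "offset": the shift along the tool's x, y, z in m, a list of three; "turn": the turn, a rotation vector about the tool's x, y, z in degrees, a list of three; "grip": the closure, from 0 (fully open) to 1 (shut). In form: [{"offset": [dx, dy, dz], "turn": [wx, wy, wz], "grip": grip}, ...]. A call has 1 to 10 rows; each row is the pose to reach, as a shift and turn from the pose commanded when the call began, along the tool's axes at that moment; what a row does not reach only later rows make up. A row lasts 1/10 s, in which the tool goes at most 50 mm and 8.59 degrees, less where a joint would pass 70% of its speed; a pose out of reach is approached as far as the arm can. A call with a gripper value outside its range is refused whole. The fingers move at their own pace and stop on an object; "squeeze" is the grip in N (left out, the last holds). Time passes only in rows, so rows that repeat a pose let the fingers close. It gives the time, the measured TCP pose, the force, the opening and the grip force at its end, in the units of the state.
- env.sense(): the state, without advancing time (a new reading comes with each control period).
- env.grab_frame(name): name is "scene" or "top" or "wrist"; returns a dict with "pixels" (420x560x3 uint8, red, green, blue), "vertical_fov" (degrees; the focal length in pixels is half the picture's height over the tangent of half this angle, whatever the lens; pixels are square), "cx", "cy" (the principal point, pixels), "world_from_camera" (4x4, takes a point from camera to world coordinates). Camera axes: x right, y up, looking along -z (the intrinsics and any distortion apply to the point x, -y, -z); pixel columns grow to the right and rows downward; lengths in mm; the calibration is good to about 2 mm. The wrist camera is an equidistant fisheye: a pixel r from the principal point sees the ray r / f radians off the axis. A picture is of the moment at which its call begins. There is no depth.
- env.finish_job(): hands the job in; it is judged then, once.
Trained networks look in a picture, given as the dict that the camera call returned (one of the last four; its "shot" number tells which), for a name from the list of things; names that differ only in an ending like _2 or _b are one class to them, and where a whole thing is asked for, a point or a joint stands for the part that bears it (a point fixed in the world has none). Each returns a list of dicts, best first, with "conf" (0 to 1); they miss things now and then, are a little off and sometimes report something else, mostly with a low value. They report only what shows in the picture. A call takes as long as a camera call. They do not tell look-alikes from the thing itself.
- env.recognise(picture, thing): "point" ([row, column] in pixels, amid what is visible of it).
- env.mark_of(picture, thing): "point" ([row, column] in pixels: a listed point, or the origin of a listed thing).
The state is a dict: "time": time; "q": joint angles; "joint_velocities": joint speeds; "joint_torque": joint torques, N m; "tool_pos": TCP position; "eef_rot": TCP orientation; "force": force on the tool from outside, world axes, zero at the start; "moment": the same for the moment, N m; "opening": finger opening in mm; "grip_force": force on a finger pad.
Only numpy, scipy, OpenCV 4.12 (cv2) and the standard library are available. Lean on these libraries where they do the work, as an engineer would, in place of code of your own. Each camera call takes 0.05 s, during which the arm holds its last target. There are 200 camera calls.

### The job

Pick the tall rectangular aluminium tube block out of the cluttered parts tray, leaving the other parts lying where they are, and stand it upright on the base plate of the squaring jig, its long side along the long fence and its short end towards the short fence. Press it into the corner until it bears flat against both fences at once, firmly but without ramming it, and finish still holding it pressed against both: do not let go.

Things in the scene. Friction and masses are not known exactly. Their poses are not given: they have to be found in the camera images.
- tube_block: the part to take: aluminium block, 64 (x) x 40 (y) x 70 mm (z), 0.28 to 0.56 kg, six dark wells on top (looks only). Origin: centre of its underside, z up. Starts upright on the tray's floor in any of the six places. Grip it across the 40 mm; half a turn makes no difference. On the jig the fences reach 16 mm up its sides: fingers that stay more than 20 mm above its underside clear them
- low_block: another aluminium block in the tray, same outline and wells but only 28 mm high (64 x 40 x 28 mm); leave it. Origin at the centre of its underside
- round_block: round aluminium block in the tray, 46 mm across, 70 mm high, with four wells on top; leave it. Origin at the centre of its underside
- cup_a: screw-cap sample cup in the tray, 39 mm across, 48 mm high; leave it. Origin at the centre of its underside
- cup_b: a second such sample cup in the tray, 39 mm across, 48 mm high; leave it. Origin at the centre of its underside
- slip_carton: small carton in the tray, 46 (x) x 66 (y) x 30 mm; leave it. Origin at the centre of its underside
- tray: shallow grey open parts tray, fixed, 190 (x) x 290 (y) x 30 mm high, walls and floor 5 mm thick. Origin at the centre of its underside, on the worktop. Six places, in two rows 96 mm apart in x and three columns 90 mm apart in y, each hold one part
- jig: squaring jig, fixed: a dark steel base plate 150 (x) x 120 (y) x 8 mm with two bright steel fences along its far and left edges as seen from the robot. Origin at the centre of its underside, on the worktop
- long_fence: the long fence, a rigid steel bar along the jig's x axis on the left (+y) edge of the plate, 118 x 16 mm, its top 16 mm above the plate. Its inner face looks to the jig's -y, in the plane y = 0 of point corner. Origin and axes coincide with body jig
- short_fence: the short fence, a rigid steel bar along the jig's y axis on the far (+x) edge of the plate, 80 x 16 mm, its top 16 mm above the plate. Its inner face looks to the jig's -x, in the plane x = 0 of point corner. Origin and axes coincide with body jig
- corner (a point): point on the plate's top face (8 mm above the worktop) where the planes of the two inner fence faces meet; axes as body jig: work space at -x and -y, z up. Both fences end 14 mm short of it (corner relief). The fences are rigid. The block in place has its origin at x = -32, y = -20, z = 0 mm from here, its x axis along this x (either way round)
Things that resemble listed ones, but are neither listed nor needed, are in the scene too. Leave any orange look-alike of the tube_block alone.

How it is judged (in metres and radians):
On the way:
1. the tall rectangular block is lifted clear of the tray in the fingers (height (world z) of tube_block above 0.05 m and contact force between tube_block and the fingers above 1 N), for 0.2 s.
At the end, for the whole second after the job is handed in: Block upright on the jig plate (4 deg; under 3 mm above it), long axis within 4 deg of the long fence, each face within 3.5 mm of its fence, pressing each fence with over 2 N; fingers bear on it with over 2 N, at rest. The other five tray parts within 40 mm of their starts (contact force between tube_block and long_fence above 2 N and contact force between tube_block and short_fence above 2 N and contact force between tube_block and the fingers above 2 N and x of tube_block in the frame of corner between -0.0355 and -0.0285 m and y of tube_block in the frame of corner between -0.0235 and -0.0165 m and z of tube_block in the frame of corner below 0.003 m and angle between the x axis of tube_block and the x axis of corner, either way round below 0.07 rad and angle between tube_block's own z axis and vertical below 0.07 rad and linear speed of tube_block below 0.01 m/s and distance of each of low_block, round_block, cup_a, cup_b, slip_carton from where it was at the start of the episode below 0.04 m); the arm keeps its last pose, push and grip.
It fails at once if another part in the tray was displaced by more than 40 mm (distance of any of low_block, round_block, cup_a, cup_b, slip_carton from where it was at the start of the episode above 0.04 m).
It fails at once if the block was rammed against a fence (over 80 N) (contact force between tube_block and long_fence above 80 N or contact force between tube_block and short_fence above 80 N).
It also fails if it takes over 51 s, if anything falls off the work surface, if the arm or the gripper's body presses on something with over 40 N, if the wrist force passes 120 N, or if a joint passes its speed limit or range.

## Working session

There is one attempt and no reset: what is moved stays moved. The work goes in short steps, Python scripts to look and compute and a tool call to move; the robot and the scene stay as the last step left them, time stands still between calls to the robot, and variables do not carry over. Pictures are saved under pics/ and viewed, at most 10 in all, crops included, and the job is handed in when it is done.

Besides the shell and the picture viewer there is one more tool, called after "Emit:" in YAML: its name, and indented under it one key for each argument. carry_out: Moves the arm, as the interface text tells. Its arguments: {"type":"object","properties":{"commands":{"type":"array","items":{"type":"object","properties":{"offset":{"type":"array","items":{"type":"number"}},"turn":{"type":"array","items":{"type":"number"}},"grip":{"type":"number"}}}},"squeeze":{"type":"number"}},"required":["commands"]}

```bash
mkdir -p pics; cat > h.py <<'E'
import numpy as np, cv2
from plant import env
def ray(p,pt):
    f=p["pixels"].shape[0]/2/np.tan(np.radians(p["vertical_fov"])/2)
    u,v=pt[1]-p["cx"],pt[0]-p["cy"]
    if p.get("fish"):
        r=np.hypot(u,v); a=r/f; d=np.array([u/r*np.sin(a),-v/r*np.sin(a),-np.cos(a)])
    else: d=np.array([u/f,-v/f,-1.])
    T=np.array(p["world_from_camera"]); return T[:3,3],T[:3,:3]@d
def at(p,pt,z):
    o,d=ray(p,pt); return o+d*(z-o[2])/d[2]
def grab(n):
    p=env.grab_frame(n); p["fish"]=n=="wrist"; return p
def save(p,n): cv2.imwrite("pics/"+n,cv2.cvtColor(p["pixels"],cv2.COLOR_RGB2BGR))
def project(p,X):
    T=np.array(p["world_from_camera"]); c=T[:3,:3].T@(np.array(X)-T[:3,3])
    f=p["pixels"].shape[0]/2/np.tan(np.radians(p["vertical_fov"])/2)
    x,y,z=c[0],-c[1],-c[2]
    if p.get("fish"):
        r=np.hypot(x,y); a=np.arctan2(r,z); return np.array([p["cy"]+f*a*y/r,p["cx"]+f*a*x/r])
    return np.array([p["cy"]+f*y/z,p["cx"]+f*x/z])
E
python3 - <<'E'
from h import *
np.set_printoptions(precision=1,suppress=True)
p=grab("top"); save(p,"top.png"); q=grab("scene"); save(q,"scene.png")
print(p.keys(), np.array(p["world_from_camera"]),p["vertical_fov"])
for n,pp in(("top",p),("scene",q)):
  for t in ["tube_block","corner","jig","tray","low_block","round_block","cup_a","slip_carton"]:
    for m in env.mark_of(pp,t)[:3]: print(n,t,np.array(m["point"]),m["conf"],at(pp,m["point"],8 if t=="corner" else (5 if t not in("jig","tray") else 0)))
print(env.sense())
cv2.imwrite("pics/both.png",cv2.cvtColor(np.vstack([cv2.resize(p["pixels"],(400,300)),cv2.resize(q["pixels"],(400,300))]),cv2.COLOR_RGB2BGR))
E
```

```text
dict_keys(['pixels', 'vertical_fov', 'cx', 'cy', 'world_from_camera', 'shot', 'fish']) [[   0.     1.    -0.1  473.8]
 [  -1.     0.     0.  -139.4]
 [   0.     0.1    1.   994.4]
 [   0.     0.     0.     1. ]] 49.928307602587616
top tube_block [250.7 145.4] 0.84 [420.7 120.5   5. ]
top tube_block [153.8 280.1] 0.78 [ 640.1 -167.1    5. ]
top tube_block [243.5 323.9] 0.68 [ 444.4 -267.4    5. ]
top corner [173.  381.9] 0.93 [ 602.6 -393.2    8. ]
top jig [201.7 390.3] 0.89 [ 540.  -414.6    0. ]
top jig [189. 188.] 0.52 [557.6  33.9   0. ]
top tray [169.9 234.3] 0.84 [602.4 -66.7   0. ]
top low_block [150.2 237.2] 0.74 [645.6 -72.3   5. ]
top round_block [195.2 232.7] 0.69 [545.8 -65.1   5. ]
top round_block [200.6 269.5] 0.6 [ 535.9 -146.     5. ]
top cup_a [187.8 190.5] 0.8 [559.9  27.6   5. ]
top cup_a [141.  196.9] 0.7 [663.7  16.9   5. ]
top cup_a [194.6 230.7] 0.29 [547.1 -60.6   5. ]
top slip_carton [201.6 271.3] 0.72 [ 533.7 -150.     5. ]
scene tube_block [210.7 250.5] 0.8 [ 644.2 -161.7    5. ]
scene tube_block [218.5 340.6] 0.79 [ 436.1 -263.6    5. ]
scene tube_block [32
[... 219 characters left out ...]
57 [594.7 -69.2   0. ]
scene round_block [252.7 257.4] 0.94 [547.3 -57.2   5. ]
scene cup_a [270.  233.5] 0.66 [563.5  15.6   5. ]
scene cup_a [233.3 227.4] 0.18 [646.  -67.3   5. ]
scene slip_carton [228.6 283.2] 0.88 [ 538.8 -155.7    5. ]
{'time': 0.9, 'q': array([-73.5,  15.8,  -1.5,  72.7,  -0. ,  84.1]), 'joint_velocities': array([-0.1, -0. , -0.1, -0. ,  0.1, -0. ]), 'joint_torque': array([  0. , -44.5,  29.6,   0. ,  -0. ,   0. ]), 'tool_pos': array([ 238.7, -577.7,  231.3]), 'eef_rot': array([[ 0.9,  0.4,  0. ],
       [ 0.4, -0.9, -0. ],
       [-0. ,  0. , -1. ]]), 'force': array([-0.2,  0.1,  0.4]), 'moment': array([-0.,  0., -0.]), 'grip_force': 0.0, 'opening': 85.1901999967929}
```

View pics/top.png

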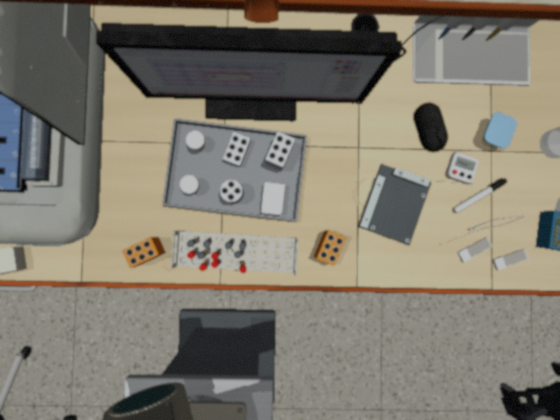

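View pics/scene.png

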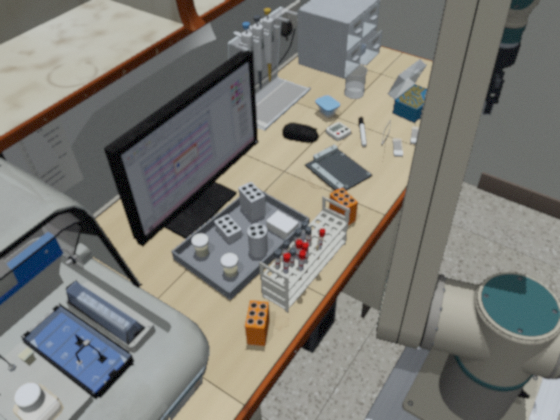

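The scene shows three tube-like blocks. At top-view (150,280) there is a silver tall one in the tray. At (250,145) and (246,330) there are orange ones outside it, which are look-alikes. The silver one fits the description, and the low block at (150,237) is too short. The jig is at (205,395), with its fences along the left and far edges. I'll confirm this in an enlarged crop.

```bash
python3 - <<'E'
import cv2
a=cv2.imread("pics/top.png")[110:260,220:440]
cv2.imwrite("pics/crop.png",cv2.resize(a,None,fx=3.6,fy=3.6,interpolation=cv2.INTER_CUBIC))
E
```

```text
(no output)
```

View pics/crop.png

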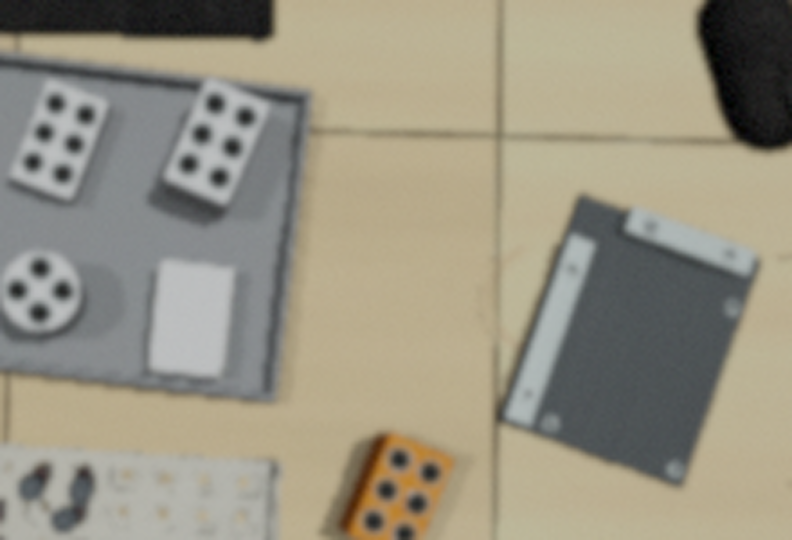

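The crop confirms the silver tall block: its top corners are at crop (208,82), (270,100), (222,208) and (165,188), its side wall is visible, and it is not orange. The jig's long-fence inner edge runs (597,240)→(535,425), and the short-fence inner edge runs (626,236)→(748,276).

```bash
python3 - <<'E'
from h import *
np.set_printoptions(precision=2,suppress=True)
p=grab("top")
W=lambda x,y,z: at(p,[110+y/3.6,220+x/3.6],z)[:2]
c=[W(*k,75) for k in [(208,82),(270,100),(222,208),(165,188)]]
print("blk",np.mean(c,0)); e=(c[0]+c[1]-c[2]-c[3])/2; print("yaw",np.degrees(np.arctan2(e[1],e[0])),np.linalg.norm(e))
a,b=W(535,425,24),W(597,240,24); s,t=W(626,236,24),W(748,276,24)
d=b-a; g=t-s
print("long yaw",np.degrees(np.arctan2(d[1],d[0])),"short",np.degrees(np.arctan2(g[1],g[0]))+90)
k=np.linalg.solve(np.array([d,-g]).T,s-a); print("corner",a+k[0]*d)
s=env.sense(); print(s["eef_rot"])
E
```

```text
blk [ 635.95 -164.97]
yaw -21.61160631709853 66.97878263539496
long yaw -17.976269582203006 short -16.79803629466096
corner [ 600.19 -400.17]
[[ 0.92  0.38  0.  ]
 [ 0.38 -0.92 -0.  ]
 [ 0.    0.   -1.  ]]
```

Emit:
carry_out:
  commands:
    - {"offset": [0.36, -0.032, -0.03], "turn": [0, 0, -140], "grip": 0}
    - {"offset": [0.36, -0.032, -0.03], "turn": [0, 0, -140], "grip": 0}
    - {"offset": [0.36, -0.032, -0.03], "turn": [0, 0, -140], "grip": 0}
    - {"offset": [0.36, -0.032, -0.03], "turn": [0, 0, -140], "grip": 0}
    - {"offset": [0.36, -0.032, -0.03], "turn": [0, 0, -140], "grip": 0}
    - {"offset": [0.36, -0.032, -0.03], "turn": [0, 0, -140], "grip": 0}
    - {"offset": [0.36, -0.032, -0.03], "turn": [0, 0, -140], "grip": 0}
    - {"offset": [0.36, -0.032, -0.03], "turn": [0, 0, -140], "grip": 0}
    - {"offset": [0.36, -0.032, -0.03], "turn": [0, 0, -140], "grip": 0}
    - {"offset": [0.36, -0.032, -0.03], "turn": [0, 0, -140], "grip": 0}

```text
time: 1.95
tool_pos: [560.2, -409.8, 261.2]
eef_rot: [[-0.323, 0.946, -0.0], [0.946, 0.323, -0.0], [-0.0, -0.0, -1.0]]
force: [-0.2, -0.3, -1.0]
opening: 85.6
grip_force: 0.0
```

```bash
python3 - <<'E'
from h import *
np.set_printoptions(precision=2,suppress=True)
p=grab("wrist"); save(p,"w1.png")
for t in ["corner","jig"]:
  for m in env.mark_of(p,t)[:3]: print(t,np.array(m["point"]),m["conf"],at(p,m["point"],8 if t=="corner" else 0))
print(np.array(p["world_from_camera"]),project(p,[600,-396,8]))
E
```

```text
corner [178.4 309.4] 0.82 [ 601.93 -395.61    8.  ]
jig [177.1 253. ] 0.59 [ 535.14 -418.25    0.  ]
[[   0.95   -0.31   -0.09  538.6 ]
 [   0.32    0.91    0.26 -342.89]
 [  -0.     -0.27    0.96  404.89]
 [   0.      0.      0.      1.  ]] [178.19 307.85]
```

View pics/w1.png

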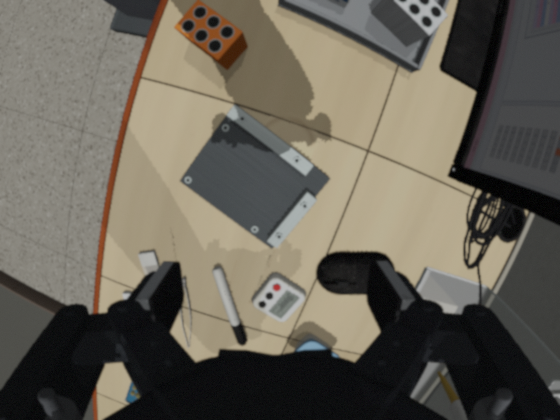

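The wrist view shows the jig with its corner at row 178, column 309, which agrees with the top view at about (601,-395.5). The monitor's lower corner is at row 172, column 455. Next I'll triangulate the monitor to check clearance.

```bash
python3 - <<'E'
from h import *
np.set_printoptions(precision=1,suppress=True)
w=grab("wrist"); t=grab("top")
(o1,d1),(o2,d2)=ray(w,[170,453]),ray(t,[100,362])
s=np.linalg.lstsq(np.array([d1,-d2]).T,o2-o1,rcond=None)[0]
print(o1+s[0]*d1,o2+s[1]*d2)
s=env.sense();R=s["eef_rot"];print(s["tool_pos"],R.T@(np.array([570,-190,230])-s["tool_pos"]))
for k in("low_block","round_block","slip_carton"):
  for m in env.mark_of(t,k)[:2]: print(k,m["conf"],at(t,m["point"],5))
E
```

```text
[ 735.6 -323.7   89.7] [ 740.3 -329.4   92.2]
[ 559.  -410.7  261.3] [206.2  79.5  31.3]
low_block 0.88 [648.  -78.1   5. ]
round_block 0.57 [549.7 -62.3   5. ]
```

Emit:
carry_out:
  commands:
    - {"offset": [0.207, 0.151, 0.09], "turn": [0, 0, -49.4], "grip": 0}
    - {"offset": [0.207, 0.151, 0.09], "turn": [0, 0, -49.4], "grip": 0}
    - {"offset": [0.207, 0.151, 0.09], "turn": [0, 0, -49.4], "grip": 0}
    - {"offset": [0.207, 0.151, 0.09], "turn": [0, 0, -49.4], "grip": 0}
    - {"offset": [0.207, 0.151, 0.09], "turn": [0, 0, -49.4], "grip": 0}
    - {"offset": [0.207, 0.151, 0.09], "turn": [0, 0, -49.4], "grip": 0}
    - {"offset": [0.207, 0.151, 0.09], "turn": [0, 0, -49.4], "grip": 0}
    - {"offset": [0.207, 0.151, 0.09], "turn": [0, 0, -49.4], "grip": 0}

```text
time: 3.15
tool_pos: [637.1, -166.5, 171.4]
eef_rot: [[-0.925, 0.379, -0.0], [0.379, 0.925, -0.001], [-0.0, -0.001, -1.0]]
force: [-0.3, -1.0, 0.5]
opening: 85.4
grip_force: 0.0
```

```bash
python3 - <<'E'
from h import *
np.set_printoptions(precision=2,suppress=True)
p=grab("wrist"); save(p,"w2.png")
for m in env.mark_of(p,"tube_block")[:2]: print(np.array(m["point"]),m["conf"],at(p,m["point"],5))
for m in env.recognise(p,"tube_block")[:2]: print(np.array(m["point"]),m["conf"])
print(project(p,[636,-165,75]))
cv2.imwrite("pics/w2b.png",cv2.resize(cv2.cvtColor(p["pixels"],cv2.COLOR_RGB2BGR)[60:300,130:430],None,fx=2.5,fy=2.5,interpolation=cv2.INTER_CUBIC))
E
```

```text
[191. 279.] 0.92 [ 638.15 -160.64    5.  ]
[207.  280.4] 0.79
[51.9 90.4] 0.73
[210.07 273.87]
```

View pics/w2b.png

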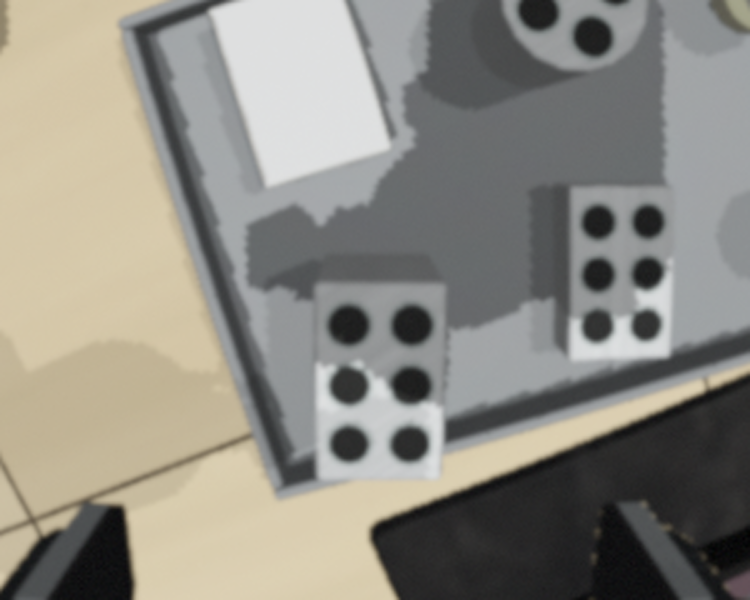

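The wrist view shows the tall silver block with top corners at crop (318,283), (445,283), (440,478) and (316,478). It is nearly aligned with the fingers.

```bash
python3 - <<'E'
from h import *
np.set_printoptions(precision=2,suppress=True)
p=grab("wrist")
c=np.array([at(p,[60+y/2.5,130+x/2.5],75)[:2] for x,y in [(318,283),(445,283),(440,478),(316,478)]])
print(c,np.mean(c,0)); e=(c[2]+c[3]-c[0]-c[1])/2; print(np.degrees(np.arctan2(e[1],e[0])),np.linalg.norm(e),np.linalg.norm(c[0]-c[1]))
s=env.sense();b=np.r_[np.mean(c,0),33];print(s["tool_pos"],s["eef_rot"].T@(b-s["tool_pos"]))
E
```

```text
[[ 605.3  -167.33]
 [ 619.75 -132.04]
 [ 678.27 -155.93]
 [ 663.   -192.8 ]] [ 641.58 -162.02]
-23.01445175266312 63.137223419951084 38.13652806256765
[ 637.34 -168.18  172.19] [ -1.35   7.33 139.19]
```

Emit:
carry_out:
  commands:
    - {"offset": [-0.002, 0.006, 0.04], "turn": [0, 0, 0.7], "grip": 0}
    - {"offset": [-0.002, 0.006, 0.08], "turn": [0, 0, 0.7], "grip": 0}
    - {"offset": [-0.002, 0.006, 0.115], "turn": [0, 0, 0.7], "grip": 0}
    - {"offset": [-0.002, 0.006, 0.139], "turn": [0, 0, 0.7], "grip": 0}
    - {"offset": [-0.002, 0.006, 0.139], "turn": [0, 0, 0.7], "grip": 0}
    - {"offset": [-0.002, 0.006, 0.139], "turn": [0, 0, 0.7], "grip": 1}
    - {"offset": [-0.002, 0.006, 0.139], "turn": [0, 0, 0.7], "grip": 1}
    - {"offset": [-0.002, 0.006, 0.139], "turn": [0, 0, 0.7], "grip": 1}
    - {"offset": [-0.002, 0.006, 0.139], "turn": [0, 0, 0.7], "grip": 1}
    - {"offset": [-0.002, 0.006, 0.139], "turn": [0, 0, 0.7], "grip": 1}
  squeeze: 60

```text
time: 4.35
tool_pos: [643.1, -162.8, 34.9]
eef_rot: [[-0.921, 0.39, 0.004], [0.39, 0.921, -0.002], [-0.005, -0.0, -1.0]]
force: [-2.2, -2.3, 6.7]
opening: 39.6
grip_force: 62.0
```

Emit:
carry_out:
  commands:
    - {"offset": [0, 0, -0.02], "turn": [0, 0, 0], "grip": 1}
    - {"offset": [0, 0, -0.05], "turn": [0, 0, 0], "grip": 1}
    - {"offset": [0, 0, -0.08], "turn": [0, 0, 0], "grip": 1}
    - {"offset": [0, 0, -0.11], "turn": [0, 0, 0], "grip": 1}
    - {"offset": [0, 0, -0.11], "turn": [0, 0, 0], "grip": 1}
    - {"offset": [0, 0, -0.11], "turn": [0, 0, 0], "grip": 1}

```text
time: 4.95
tool_pos: [640.9, -161.5, 141.6]
eef_rot: [[-0.921, 0.389, -0.0], [0.389, 0.921, 0.0], [0.0, 0.0, -1.0]]
force: [0.3, 0.8, -6.5]
opening: 39.3
grip_force: 61.8
```

```bash
python3 - <<'E'
from h import *
np.set_printoptions(precision=2,suppress=True)
s=env.sense();print(s)
R=s["eef_rot"];a=np.radians(-17.3);J=np.array([[np.cos(a),-np.sin(a)],[np.sin(a),np.cos(a)]])
t=np.array([601.5,-395.5])+J@np.array([-32-12,-20-12]); t=np.r_[t,85]
print(t,R.T@(t-s["tool_pos"]), np.degrees(np.arctan2(R[1,0],R[0,0])))
E
```

```text
{'time': 4.95, 'q': array([-19.74,  22.6 ,  -3.27,  64.15,   0.01,   3.16]), 'joint_velocities': array([-0.07,  1.63, -2.57,  0.43, -0.02, -0.05]), 'joint_torque': array([  0.01, -54.73,  31.98,  -0.12,   0.  ,   0.  ]), 'tool_pos': array([ 640.92, -161.45,  141.56]), 'eef_rot': array([[-0.92,  0.39, -0.  ],
       [ 0.39,  0.92,  0.  ],
       [ 0.  ,  0.  , -1.  ]]), 'force': array([ 0.35,  0.78, -6.52]), 'moment': array([ 0.02,  0.01, -0.02]), 'grip_force': 61.8064284324646, 'opening': 39.31359430807301}
[ 549.97 -412.97   85.  ] [ -14.11 -267.09   56.53] 157.1006007029806
```

Emit:
carry_out:
  commands:
    - {"offset": [-0.003, -0.04, 0.0], "turn": [0, 0, -1], "grip": 1}
    - {"offset": [-0.006, -0.085, 0.0], "turn": [0, 0, -2], "grip": 1}
    - {"offset": [-0.008, -0.13, 0.005], "turn": [0, 0, -3], "grip": 1}
    - {"offset": [-0.01, -0.175, 0.02], "turn": [0, 0, -4], "grip": 1}
    - {"offset": [-0.012, -0.22, 0.035], "turn": [0, 0, -5], "grip": 1}
    - {"offset": [-0.014, -0.25, 0.045], "turn": [0, 0, -5.6], "grip": 1}
    - {"offset": [-0.014, -0.267, 0.056], "turn": [0, 0, -5.6], "grip": 1}
    - {"offset": [-0.014, -0.267, 0.056], "turn": [0, 0, -5.6], "grip": 1}
    - {"offset": [-0.014, -0.267, 0.056], "turn": [0, 0, -5.6], "grip": 1}

```text
time: 5.85
tool_pos: [549.0, -411.3, 83.8]
eef_rot: [[-0.955, 0.298, -0.003], [0.298, 0.955, 0.004], [0.004, 0.003, -1.0]]
force: [0.7, 0.2, -5.3]
opening: 39.4
grip_force: 62.6
```

```bash
python3 - <<'E'
from h import *
np.set_printoptions(precision=2,suppress=True)
p=grab("wrist"); save(p,"w3.png"); t=grab("top"); save(t,"t3.png")
for n,q in(("w",p),("t",t)):
  for k in("tube_block","corner"):
    for m in env.mark_of(q,k)[:2]: print(n,k,np.array(m["point"]),m["conf"],at(q,m["point"],55 if k!="corner" else 8))
s=env.sense();print(s["tool_pos"],s["eef_rot"],s["force"])
A=cv2.resize(p["pixels"][40:320,110:450],None,fx=1.6,fy=1.6,interpolation=cv2.INTER_CUBIC)
B=cv2.resize(t["pixels"][130:270,330:450],None,fx=2,fy=3.2)[:448]
cv2.imwrite("pics/c3.png",cv2.cvtColor(np.hstack([A,B]),cv2.COLOR_RGB2BGR))
E
```

```text
w tube_block [240.2 276.7] 0.87 [ 547.18 -407.76   55.  ]
w tube_block [ 24.4 411.9] 0.79 [ 449.64 -297.89   55.  ]
t tube_block [196.9 393.6] 0.86 [ 546.6  -406.28   55.  ]
t tube_block [242.4 326.9] 0.83 [ 448.32 -267.17   55.  ]
t corner [172.7 385.5] 0.77 [ 603.5  -401.19    8.  ]
[ 551.09 -412.28   86.96] [[-0.96  0.3   0.  ]
 [ 0.3   0.96 -0.  ]
 [-0.   -0.   -1.  ]] [ 0.63  0.86 -5.06]
```

View pics/c3.png

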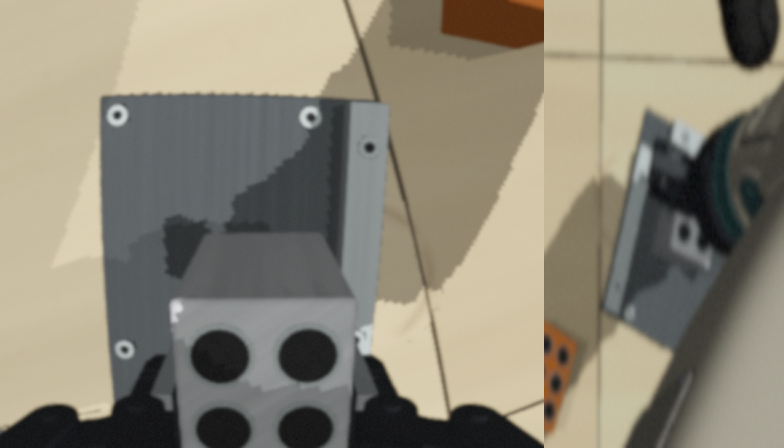

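The wrist crop shows the block held upright over the plate, right of it the long fence (inner top edge crop (350,101)→(343,270)), near plate edge (101,97)→(348,99), left plate edge (101,97)→(113,395).

```bash
python3 - <<'E'
from h import *
np.set_printoptions(precision=2,suppress=True)
p=grab("wrist")
W=lambda x,y,z: at(p,[40+y/1.6,110+x/1.6],z)[:2]
ang=lambda v: np.degrees(np.arctan2(v[1],v[0]))
f1,f2=W(350,101,24),W(343,270,24); l1,l2=W(101,97,8),W(113,395,8); n=W(348,99,8)
print("long",ang(f2-f1),f1,f2,"left",ang(l2-l1),"near",ang(n-l1)-90,"left-near corner",l1)
c=[W(175,300,125-0),W(355,297,125)]
b1,b2=W(208,234,57),W(324,233,57); print("block bottom near edge",b1,b2,ang(b2-b1)-90,np.linalg.norm(b2-b1),"mid",(b1+b2)/2)
a=np.radians(-17.3);J=np.array([[np.cos(a),-np.sin(a)],[np.sin(a),np.cos(a)]])
print("block in corner frame",J.T@((b1+b2)/2-[601.5,-395.5])+[32,0],"fence in frame",J.T@(f1-[601.5,-395.5]),J.T@(f2-[601.5,-395.5]),J.T@(l1-[601.5,-395.5]))
E
```

```text
long -18.094455642472802 [ 484.4  -354.23] [ 550.16 -375.72] left -19.19787802718088 near -18.67666442620606 left-near corner [ 449.17 -452.86]
block bottom near edge [ 513.81 -418.91] [ 525.21 -380.94] -16.711171783653384 39.63943077810506 mid [ 519.51 -399.92]
block in corner frame [-44.97 -28.61] fence in frame [-124.08    4.58] [-54.9    3.62] [-128.39 -100.06]
```

Emit:
carry_out:
  commands:
    - {"offset": [0, 0, 0.02], "turn": [0, 0, 0.7], "grip": 1}
    - {"offset": [0, 0, 0.038], "turn": [0, 0, 0.7], "grip": 1}
    - {"offset": [0, 0, 0.046], "turn": [0, 0, 0.7], "grip": 1}
    - {"offset": [0, 0, 0.048], "turn": [0, 0, 0.7], "grip": 1}
    - {"offset": [0, 0, 0.048], "turn": [0, 0, 0.7], "grip": 1}
    - {"offset": [0, 0, 0.048], "turn": [0, 0, 0.7], "grip": 1}

```text
time: 6.8
tool_pos: [550.8, -413.6, 39.2]
eef_rot: [[-0.951, 0.309, 0.001], [0.309, 0.951, -0.001], [-0.001, -0.001, -1.0]]
force: [0.2, 0.5, -4.8]
opening: 39.6
grip_force: 62.6
```

Emit:
carry_out:
  commands:
    - {"offset": [0, 0, 0.001], "turn": [0, 0, 0], "grip": 1}
    - {"offset": [0, 0, 0.002], "turn": [0, 0, 0], "grip": 1}
    - {"offset": [0, 0, 0.002], "turn": [0, 0, 0], "grip": 1}
    - {"offset": [0, 0, 0.002], "turn": [0, 0, 0], "grip": 1}

```text
time: 7.2
tool_pos: [550.7, -413.7, 37.9]
eef_rot: [[-0.951, 0.309, 0.001], [0.309, 0.951, -0.001], [-0.002, -0.001, -1.0]]
force: [-2.9, 1.3, 5.0]
opening: 39.4
grip_force: 63.6
```

Emit:
carry_out:
  commands:
    - {"offset": [0, 0.002, -0.0007], "turn": [0, 0, 0], "grip": 1}
    - {"offset": [0, 0.004, -0.0007], "turn": [0, 0, 0], "grip": 1}
    - {"offset": [0, 0.006, -0.0007], "turn": [0, 0, 0], "grip": 1}
    - {"offset": [0, 0.008, -0.0007], "turn": [0, 0, 0], "grip": 1}
    - {"offset": [0, 0.008, -0.0007], "turn": [0, 0, 0], "grip": 1}
    - {"offset": [0, 0.008, -0.0007], "turn": [0, 0, 0], "grip": 1}

```text
time: 7.8
tool_pos: [553.7, -406.4, 37.9]
eef_rot: [[-0.951, 0.309, 0.002], [0.309, 0.951, -0.002], [-0.002, -0.001, -1.0]]
force: [0.4, -4.5, 4.3]
opening: 39.2
grip_force: 63.6
```

Emit:
carry_out:
  commands:
    - {"offset": [0, 0.001, 0], "turn": [0, 0, 0], "grip": 1}
    - {"offset": [0, 0.002, 0], "turn": [0, 0, 0], "grip": 1}
    - {"offset": [0, 0.002, 0], "turn": [0, 0, 0], "grip": 1}

```text
time: 8.1
tool_pos: [554.0, -404.6, 37.9]
eef_rot: [[-0.951, 0.309, 0.001], [0.309, 0.951, -0.002], [-0.002, -0.002, -1.0]]
force: [-0.8, -4.6, 5.2]
opening: 39.6
grip_force: 63.7
```

Emit:
carry_out:
  commands:
    - {"offset": [0, 0.001, 0], "turn": [0, 0, 0], "grip": 1}
    - {"offset": [0, 0.001, 0], "turn": [0, 0, 0], "grip": 1}
    - {"offset": [0, 0.001, 0], "turn": [0, 0, 0], "grip": 1}

```text
time: 8.4
tool_pos: [554.2, -403.7, 37.9]
eef_rot: [[-0.951, 0.309, 0.001], [0.309, 0.951, -0.002], [-0.002, -0.002, -1.0]]
force: [-1.9, -4.5, 5.7]
opening: 39.0
grip_force: 63.8
```

Emit:
carry_out:
  commands:
    - {"offset": [0, 0.001, 0], "turn": [0, 0, 0], "grip": 1}
    - {"offset": [0, 0.001, 0], "turn": [0, 0, 0], "grip": 1}
    - {"offset": [0, 0.001, 0], "turn": [0, 0, 0], "grip": 1}

```text
time: 8.7
tool_pos: [554.5, -402.8, 37.9]
eef_rot: [[-0.951, 0.309, 0.001], [0.309, 0.951, -0.002], [-0.002, -0.002, -1.0]]
force: [-2.2, -4.5, 6.1]
opening: 39.3
grip_force: 63.8
```

Emit:
carry_out:
  commands:
    - {"offset": [0, 0.001, 0], "turn": [0, 0, 0], "grip": 1}
    - {"offset": [0, 0.001, 0], "turn": [0, 0, 0], "grip": 1}
    - {"offset": [0, 0.001, 0], "turn": [0, 0, 0], "grip": 1}

```text
time: 9.0
tool_pos: [554.7, -402.1, 37.9]
eef_rot: [[-0.951, 0.31, 0.001], [0.31, 0.951, -0.003], [-0.002, -0.002, -1.0]]
force: [-3.0, -5.3, 5.0]
opening: 39.3
grip_force: 63.8
```

Emit:
carry_out:
  commands:
    - {"offset": [0, 0.001, 0], "turn": [0, 0, 0], "grip": 1}
    - {"offset": [0, 0.001, 0], "turn": [0, 0, 0], "grip": 1}
    - {"offset": [0, 0.001, 0], "turn": [0, 0, 0], "grip": 1}

```text
time: 9.3
tool_pos: [554.7, -402.0, 38.0]
eef_rot: [[-0.951, 0.31, 0.0], [0.31, 0.951, -0.004], [-0.002, -0.004, -1.0]]
force: [-2.6, -7.4, 5.2]
opening: 39.4
grip_force: 63.7
```

Emit:
carry_out:
  commands:
    - {"offset": [0, 0.001, 0], "turn": [0, 0, 0], "grip": 1}
    - {"offset": [0, 0.001, 0], "turn": [0, 0, 0], "grip": 1}
    - {"offset": [0, 0.001, 0], "turn": [0, 0, 0], "grip": 1}

```text
time: 9.6
tool_pos: [554.7, -401.8, 38.0]
eef_rot: [[-0.95, 0.311, -0.0], [0.311, 0.95, -0.006], [-0.001, -0.006, -1.0]]
force: [-2.1, -8.5, 5.5]
opening: 39.6
grip_force: 63.6
```

Emit:
carry_out:
  commands:
    - {"offset": [-0.002, 0, 0], "turn": [0, 0, 0], "grip": 1}
    - {"offset": [-0.004, 0, 0], "turn": [0, 0, 0], "grip": 1}
    - {"offset": [-0.006, 0, 0], "turn": [0, 0, 0], "grip": 1}
    - {"offset": [-0.008, 0, 0], "turn": [0, 0, 0], "grip": 1}
    - {"offset": [-0.01, 0, 0], "turn": [0, 0, 0], "grip": 1}
    - {"offset": [-0.01, 0, 0], "turn": [0, 0, 0], "grip": 1}
    - {"offset": [-0.01, 0, 0], "turn": [0, 0, 0], "grip": 1}

```text
time: 10.3
tool_pos: [557.6, -402.8, 38.3]
eef_rot: [[-0.95, 0.312, -0.014], [0.312, 0.95, -0.002], [0.012, -0.006, -1.0]]
force: [-18.6, -4.5, 18.0]
opening: 39.6
grip_force: 65.2
```

Emit:
carry_out:
  commands:
    - {"offset": [-0.001, 0, 0], "turn": [0, 0, 0], "grip": 1}
    - {"offset": [-0.002, 0, 0], "turn": [0, 0, 0], "grip": 1}
    - {"offset": [-0.003, 0, 0], "turn": [0, 0, 0], "grip": 1}
    - {"offset": [-0.003, 0, 0], "turn": [0, 0, 0], "grip": 1}
    - {"offset": [-0.003, 0, 0], "turn": [0, 0, 0], "grip": 1}

```text
time: 10.8
tool_pos: [560.3, -403.8, 38.3]
eef_rot: [[-0.95, 0.312, -0.014], [0.312, 0.95, -0.002], [0.013, -0.007, -1.0]]
force: [-16.6, -4.8, 18.2]
opening: 39.3
grip_force: 65.4
```

Emit:
carry_out:
  commands:
    - {"offset": [-0.001, 0, 0], "turn": [0, 0, 0], "grip": 1}
    - {"offset": [-0.002, 0, 0], "turn": [0, 0, 0], "grip": 1}
    - {"offset": [-0.002, 0, 0], "turn": [0, 0, 0], "grip": 1}
    - {"offset": [-0.002, 0, 0], "turn": [0, 0, 0], "grip": 1}

```text
time: 11.2
tool_pos: [562.3, -404.4, 38.3]
eef_rot: [[-0.95, 0.312, -0.014], [0.312, 0.95, -0.002], [0.013, -0.006, -1.0]]
force: [-17.8, -4.1, 17.5]
opening: 39.3
grip_force: 65.3
```

Emit:
carry_out:
  commands:
    - {"offset": [0, 0, -0.0005], "turn": [0, 0, 0], "grip": 1}
    - {"offset": [0, 0, -0.001], "turn": [0, 0, 0], "grip": 1}
    - {"offset": [0, 0, -0.001], "turn": [0, 0, 0], "grip": 1}

```text
time: 11.5
tool_pos: [562.3, -404.3, 38.3]
eef_rot: [[-0.95, 0.312, -0.014], [0.312, 0.95, -0.002], [0.013, -0.006, -1.0]]
force: [-15.7, -5.1, 15.0]
opening: 39.2
grip_force: 64.5
```

Emit:
carry_out:
  commands:
    - {"offset": [-0.001, 0, 0], "turn": [0, 0, 0], "grip": 1}
    - {"offset": [-0.002, 0, 0], "turn": [0, 0, 0], "grip": 1}
    - {"offset": [-0.003, 0, 0], "turn": [0, 0, 0], "grip": 1}
    - {"offset": [-0.003, 0, 0], "turn": [0, 0, 0], "grip": 1}

```text
time: 11.9
tool_pos: [565.1, -405.3, 38.3]
eef_rot: [[-0.95, 0.312, -0.014], [0.312, 0.95, -0.002], [0.013, -0.006, -1.0]]
force: [-15.0, -4.2, 14.9]
opening: 39.0
grip_force: 64.8
```

Emit:
carry_out:
  commands:
    - {"offset": [0, 0, -0.001], "turn": [0, 0, 0], "grip": 1}
    - {"offset": [0, 0, -0.002], "turn": [0, 0, 0], "grip": 1}
    - {"offset": [0, 0, -0.0025], "turn": [0, 0, 0], "grip": 1}
    - {"offset": [0, 0, -0.0025], "turn": [0, 0, 0], "grip": 1}

```text
time: 12.3
tool_pos: [565.1, -405.2, 38.4]
eef_rot: [[-0.95, 0.312, -0.014], [0.312, 0.95, -0.002], [0.013, -0.006, -1.0]]
force: [-12.9, -7.3, 3.4]
opening: 39.0
grip_force: 63.4
```

Emit:
carry_out:
  commands:
    - {"offset": [-0.001, 0, 0], "turn": [0, 0, 0], "grip": 1}
    - {"offset": [-0.002, 0, 0], "turn": [0, 0, 0], "grip": 1}
    - {"offset": [-0.002, 0, 0], "turn": [0, 0, 0], "grip": 1}

```text
time: 12.6
tool_pos: [567.0, -405.8, 38.4]
eef_rot: [[-0.95, 0.312, -0.014], [0.312, 0.95, -0.002], [0.013, -0.006, -1.0]]
force: [-11.8, -7.2, 3.7]
opening: 39.4
grip_force: 63.7
```

Emit:
carry_out:
  commands:
    - {"offset": [-0.001, 0, 0], "turn": [0, 0, 0], "grip": 1}
    - {"offset": [-0.002, 0, 0], "turn": [0, 0, 0], "grip": 1}
    - {"offset": [-0.002, 0, 0], "turn": [0, 0, 0], "grip": 1}

```text
time: 12.9
tool_pos: [568.8, -406.4, 38.4]
eef_rot: [[-0.95, 0.312, -0.015], [0.312, 0.95, -0.002], [0.013, -0.006, -1.0]]
force: [-13.4, -6.8, 3.7]
opening: 39.7
grip_force: 63.7
```

Emit:
carry_out:
  commands:
    - {"offset": [-0.001, 0, 0], "turn": [0, 0, 0], "grip": 1}
    - {"offset": [-0.002, 0, 0], "turn": [0, 0, 0], "grip": 1}
    - {"offset": [-0.002, 0, 0], "turn": [0, 0, 0], "grip": 1}

```text
time: 13.2
tool_pos: [570.7, -407.0, 38.4]
eef_rot: [[-0.95, 0.312, -0.015], [0.312, 0.95, -0.002], [0.013, -0.006, -1.0]]
force: [-12.5, -6.8, 3.3]
opening: 39.4
grip_force: 63.8
```

Emit:
carry_out:
  commands:
    - {"offset": [-0.001, 0, 0], "turn": [0, 0, 0], "grip": 1}
    - {"offset": [-0.002, 0, 0], "turn": [0, 0, 0], "grip": 1}
    - {"offset": [-0.002, 0, 0], "turn": [0, 0, 0], "grip": 1}

```text
time: 13.5
tool_pos: [572.0, -407.5, 38.5]
eef_rot: [[-0.95, 0.312, -0.016], [0.312, 0.95, -0.001], [0.015, -0.006, -1.0]]
force: [-14.1, -6.6, 4.8]
opening: 39.2
grip_force: 63.9
```

Emit:
carry_out:
  commands:
    - {"offset": [-0.001, 0, 0], "turn": [0, 0, 0], "grip": 1}
    - {"offset": [-0.002, 0, 0], "turn": [0, 0, 0], "grip": 1}
    - {"offset": [-0.002, 0, 0], "turn": [0, 0, 0], "grip": 1}

```text
time: 13.8
tool_pos: [572.2, -407.5, 38.5]
eef_rot: [[-0.95, 0.312, -0.019], [0.312, 0.95, -0.0], [0.018, -0.006, -1.0]]
force: [-17.3, -5.9, 8.6]
opening: 39.5
grip_force: 64.2
```

Emit:
carry_out:
  commands:
    - {"offset": [-0.001, 0.001, 0], "turn": [0, -0.3, 0], "grip": 1}
    - {"offset": [-0.002, 0.002, 0], "turn": [0, -0.6, 0], "grip": 1}
    - {"offset": [-0.002, 0.002, 0], "turn": [0, -1, 0], "grip": 1}
    - {"offset": [-0.002, 0.002, 0], "turn": [0, -1, 0], "grip": 1}
    - {"offset": [-0.002, 0.002, 0], "turn": [0, -1, 0], "grip": 1}

```text
time: 14.3
tool_pos: [572.2, -407.3, 38.3]
eef_rot: [[-0.949, 0.314, -0.008], [0.314, 0.949, -0.008], [0.005, -0.01, -1.0]]
force: [-22.2, -8.9, 9.9]
opening: 39.6
grip_force: 64.3
```

```bash
python3 - <<'E'
from h import *
np.set_printoptions(precision=3,suppress=True)
p=grab("wrist"); t=grab("scene")
s=env.sense();R=s["eef_rot"];print(s["time"],s["tool_pos"],R,R.T@s["force"],s["moment"])
A=cv2.resize(p["pixels"][40:320,110:450],None,fx=1.5,fy=1.5,interpolation=cv2.INTER_CUBIC)
B=cv2.resize(t["pixels"][120:225,270:380],(280,420),interpolation=cv2.INTER_CUBIC)
cv2.imwrite("pics/c4.png",cv2.cvtColor(np.hstack([A,B]),cv2.COLOR_RGB2BGR))
E
```

```text
14.4 [ 572.218 -407.344   38.306] [[-0.949  0.314 -0.008]
 [ 0.314  0.949 -0.008]
 [ 0.005 -0.01  -1.   ]] [ 18.906 -14.853 -10.522] [-1.839  5.044 -0.148]
```

View pics/c4.png

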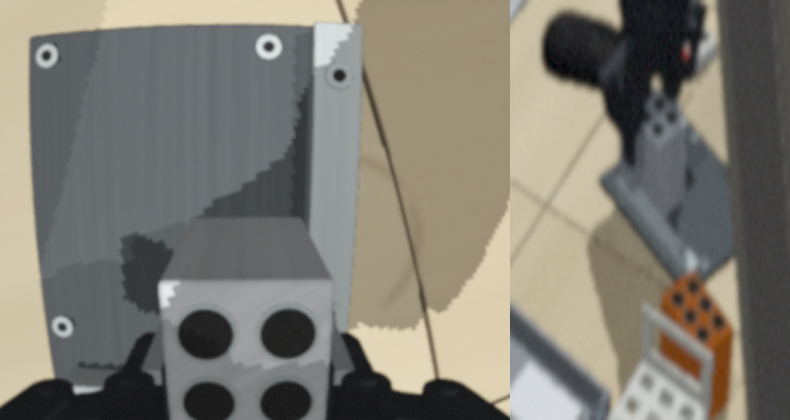

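The block stands in the corner: its bottom near edge at crop (203,218)–(303,218) is against the long fence at (309,218). I'll add a little more push and check the 70 mm expected from the plate's near edge to the block.

Emit:
carry_out:
  commands:
    - {"offset": [-0.001, 0, 0], "turn": [0, 0, 0], "grip": 1}
    - {"offset": [-0.002, 0, 0], "turn": [0, 0, 0], "grip": 1}
    - {"offset": [-0.002, 0, 0], "turn": [0, 0, 0], "grip": 1}
    - {"offset": [-0.002, 0, 0], "turn": [0, 0, 0], "grip": 1}
    - {"offset": [-0.002, 0, 0], "turn": [0, 0, 0], "grip": 1}

```text
time: 14.9
tool_pos: [572.3, -407.4, 38.4]
eef_rot: [[-0.949, 0.314, -0.011], [0.314, 0.949, -0.007], [0.009, -0.01, -1.0]]
force: [-27.0, -7.4, 14.5]
opening: 39.6
grip_force: 64.7
```

```bash
python3 - <<'E'
from h import *
np.set_printoptions(precision=2,suppress=True)
p=grab("wrist")
W=lambda x,y,z: at(p,[40+y/1.5,110+x/1.5],z)[:2]
l,r=W(30,38,8),W(312,26,8); b1,b2=W(203,218,8),W(303,218,8); u=(r-l)/np.linalg.norm(r-l); n=np.array([u[1],-u[0]])
a=lambda v: np.degrees(np.arctan2(v[1],v[0]))-90
f1,f2=W(313,60,24),W(309,215,24); m=(f2-f1)/np.linalg.norm(f2-f1)
print("near edge->block",n@(b1-l),n@(b2-l),"yaw plate",a(u),"fence",a(f2-f1)+90,"block",a(b2-b1),np.linalg.norm(b2-b1),"gap to fence",np.cross(m,f1-b2))
s=env.sense();print(s["time"],s["tool_pos"],s["eef_rot"].T@s["force"],s["joint_velocities"])
E
```

```text
near edge->block 70.41526957394346 70.04985702574244 yaw plate -18.76119769469763 fence -19.01230781580226 block -18.188498786078554 36.558381917653406 gap to fence 0.20587473124355427
14.95 [ 572.36 -407.33   38.41] [ 23.88 -15.33 -14.  ] [ 0.01 -0.08  0.03  0.03  0.    0.03]<stdin>:8: DeprecationWarning: Arrays of 2-dimensional vectors are deprecated. Use arrays of 3-dimensional vectors instead. (deprecated in NumPy 2.0)
```

Emit:
carry_out:
  commands:
    - {"offset": [0, 0.001, 0], "turn": [0, 0, 0], "grip": 1}
    - {"offset": [0, 0.002, 0], "turn": [0, 0, 0], "grip": 1}
    - {"offset": [0, 0.003, -0.001], "turn": [0, 0, 0], "grip": 1}
    - {"offset": [0, 0.003, -0.002], "turn": [0, 0, 0], "grip": 1}
    - {"offset": [0, 0.003, -0.002], "turn": [0, 0, 0], "grip": 1}
    - {"offset": [0, 0.003, -0.002], "turn": [0, 0, 0], "grip": 1}
    - {"offset": [0, 0.003, -0.002], "turn": [0, 0, 0], "grip": 1}

```text
time: 15.65
tool_pos: [572.4, -407.1, 38.5]
eef_rot: [[-0.949, 0.316, -0.014], [0.316, 0.949, -0.012], [0.009, -0.015, -1.0]]
force: [-24.6, -14.2, 3.4]
opening: 39.2
grip_force: 64.0
```

```bash
python3 -c "
from plant import env
print(env.finish_job())"
```

```text
the job is handed in; nothing more can be done
None
```

I handed the job in at about 15.7 s with the silver tube block standing upright in the jig corner, still gripped and pressed at about 19 N towards the short fence and 21 N towards the long fence; the verdict was not reported back, and I did not re-check the other tray parts after the lift.

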